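# Chock the lying canister and draw its transport bolt

### The job

The steel canister lying across the sloping cradle is kept from rolling down only by the sliding bolt at its uncapped end. Take the rubber wedge chock out of its narrow tray and push it up the slope, thin end first, square against the middle of the canister's low side, and let go; then lift the bolt's handle clear of its notch and slide the bolt all the way out, so that the canister stays where it is, resting on the chock. Do not touch the canister with the robot, and leave the other things on the bench where they stand.

Things in the scene. Friction and masses are not known exactly. Their poses are not given: they have to be found in the camera images.
- ramp: Cradle's aluminium plate, fixed, sloping 6 deg, low end towards the robot. Origin on its top face under the canister's axis, mid width; x up the slope, y level, along the canister to the bolt, z square to the plate. Spans x -190 to 90, y -105 to 105 mm; bare below the canister. Side cheeks, 50 mm high, at y = +-100 mm from x = -35 to 80 mm only.
- can_center (a point): Steel canister, 100 mm diameter, 180 mm long with a narrower black cap at its right end, about 0.8 kg, lying across the slope and leaning on the bolt. The point is on its axis at mid length, 50 mm above the plate. It rolls freely once nothing holds its low side. y is its length; its other axes turn with it.
- chock_grip (a point): Black rubber chock, loose, 0.22 kg: an upright block 30 mm long (x), 45 wide (y), 70 high, and in front of it a 42 mm long wedge falling from 35 mm to a thin edge. The point is on the block's upright centre line, 55 mm above the flat underside; x to the thin end, z up. At the cradle hold it by its 45 mm wide sides (finger ends 25 mm or more above the plate) or push it from behind.
- chock_tip (a point): Middle of the chock's thin edge, on the underside, 57 mm ahead of the block's centre line; same axes. The wedge touches the canister when this edge is 18 mm short of the ramp's origin along the ramp's x (block centre 75 mm short). A finger on the block's front face would by then meet the canister.
- tray: White tray, fixed: two walls 132 mm long, 72 high, 55 apart on a 6 mm base, ends open but for a 14 mm lip. Origin on the bench under its middle, x along it. The chock stands in it, thin end to +x, block about mid tray, underside 6 mm up, 5 mm from each wall: there grip it over the block's front and back faces (30 mm), finger ends at least 37 mm above the underside.
- bolt_axis (a point): Point on the bolt's axis where the handle leaves it; slides with the bolt. The bolt is a 16 mm steel rod along the ramp's y, at x = -57, z = 40 mm of the ramp frame; this point is at y = 135 mm when bolted, and the tip 67 mm nearer the canister. Two keepers carry it at y = 98 to 115 and 214 to 230 mm, 58 mm high.
- bolt_grip (a point): Where to grip the bolt's handle, 56 mm out from the bolt's axis: a straight round steel bar 14 mm thick, square to the bolt, its rounded end 75 mm from the axis. With bolt_turn at 0 it points down the slope (the ramp's -x), raised 10 degrees from the plate's direction.
- bolt_turn (a joint): Turn of the handle about the bolt's axis: 0 rad lying in its notch, grows as it is lifted, at most 1.4. The notch: two upright steel cheeks 20 mm apart, 20 to 28 mm out from the axis, rising to 52 mm above the plate; the handle clears them above 0.75 rad. It stays where it is left (friction, about 1 N at the grip).
- bolt_slide (a joint): How far the bolt is drawn, 0 m fully in to 0.062 m fully out, along the ramp's +y, away from the canister, handle and all. Friction about 2.5 N. Past about 0.025 m the tip is clear of the canister.
- jar: Screw-top jar, 60 mm diameter, 90 mm high, bystander. Origin under its middle.
- tube_rack: White rack 90 x 200 mm full of capped sample tubes, 112 mm high, bystander. Origin under its middle.
- dishes: Stack of three flat culture dishes, 93 mm diameter, 45 mm high, bystander. Origin under its middle.
- beaker: Glass beaker, 80 mm diameter, 100 mm high, bystander. Origin under its middle.
- glove_box: Blue glove box 120 x 230 mm, 80 mm high, bystander. Origin under its middle.
There are look-alikes about, which are no part of the job. There is more than one size of the part that bears chock_grip; the job needs the middle-sized.

How it is judged (in metres and radians):
On the way, in this order (a step that is already met when the one before it is completed fails the run):
1. with the bolt still in, the chock stands square on the plate, thin end uphill, within 45 mm of the canister's middle and 12 mm of touching its low side, and is let go (x of chock_tip in the frame of ramp between -0.03 and 0 m and y of chock_tip in the frame of ramp between -0.045 and 0.045 m and z of chock_tip in the frame of ramp between -0.007 and 0.007 m and angle between the x axis of chock_tip and the x axis of ramp, either way round below 0.35 rad and angle between chock_tip's own z axis and vertical below 0.25 rad and contact force between the fingers and chock below 0.1 N and value of joint bolt_slide below 0.012 m), for 0.2 s.
2. the bolt's handle is lifted at least 0.7 rad, before the bolt is drawn (value of joint bolt_turn above 0.7 rad and value of joint bolt_slide below 0.012 m), for 0.05 s.
At the end, for the whole second after the job is handed in: The bolt is drawn over 50 of its 62 mm; the canister is at rest within 18 mm of where it lay, leaning on the chock; the chock stands on the plate, thin end uphill within 20 degrees, its thin edge within 45 mm of the lane's middle and 0 to 30 mm short of the ramp's origin (value of joint bolt_slide above 0.05 m and distance of can_center from where it was at the start of the episode below 0.018 m and contact force between chock and can above 0.15 N and linear speed of can below 0.01 m/s and x of chock_tip in the frame of ramp between -0.03 and 0 m and y of chock_tip in the frame of ramp between -0.045 and 0.045 m and z of chock_tip in the frame of ramp between -0.007 and 0.007 m and angle between the x axis of chock_tip and the x axis of ramp, either way round below 0.35 rad and angle between chock_tip's own z axis and vertical below 0.25 rad); the robot touches nothing.
It fails at once if the robot touches the canister (more than 0.5 N) (contact force between any of the fingers, the arm and can above 0.5 N).
It fails at once if a bystander is shifted by more than 30 mm (distance of any of jar, tube_rack, dishes, beaker, glove_box from where it was at the start of the episode above 0.03 m).
It also fails if it takes over 61 s, if anything falls off the work surface, if the arm or the gripper's body presses on something with over 40 N, if the wrist force passes 120 N, or if a joint passes its speed limit or range.

### The arm

A 7-joint arm with a two-finger parallel gripper is mounted at the origin on the work surface. World frame = base frame: x ahead of the robot, y to its left, z up, the work surface at z = 0. Lengths are in mm, angles in rad, forces in N, time in s.
With the tool pointing down it reaches from about 400 to 875 mm from the base axis. Payload 4.4 kg.
Tool frame: the origin (TCP) lies at the very end of the fingers, on their centre line; the grasp point (between the pads) lies 19 mm behind it; z points along the fingers, y is the line along which they close (so a half turn about z gives the same grasp; the last joint's range is limited). The gripper opens to 85 mm and grips with 20 to 120 N. Pads are 22 mm wide; open, the fingers measure 114 mm over their backs; the gripper's body (76 mm by 85 mm) begins 54 mm behind the grasp point. The pads swing forward as they close: fully open they stand 13 mm farther back than shut.
Start: joints at [-1.365, 0.628, 0.038, 1.517, -0.027, 0.996, -0.02], TCP at [174.477, 626.16, 205.013] pointing down, gripper open.
Joint ranges: [-3.06, 3.06], [-0.37, 2.12], [-1.25, 1.32], [0.18, 2.47], [-1.1, 4.24], [0.23, 1.98], [-2.94, 2.94]. Speed limits (rad/s): [2.57, 2.57, 3.14, 3.14, 3.14, 3.14, 3.14].

### API

Orientations are given as [roll, pitch, yaw] about the fixed x, y, z axes, in that order (R = Rz(yaw) Ry(pitch) Rx(roll)).
In Python, from cell import ctrl gives the robot as it stands.
- The arm moves only by the tool step_arm, never from a script. Its argument "series" is a list that holds one entry, the list of rows, each a list of 7 numbers: the turn, a rotation vector about the tool's x, y, z as a fraction of full scale, then the shift along the tool's x, y, z as a fraction of full scale, then the closure, from 0 (fully open) to 1 (shut). In form: [[[ax, ay, az, tx, ty, tz, gripper], ...]]. A call has 1 to 12 rows; each row shifts and turns the commanded pose from where the row before left it, along the tool's axes as they then stand; what a row does not reach is not made up. Full scale, the value 1, is 150 mm for a shift and 45 degrees for a turn. A row lasts 1/10 s, in which the tool goes at most 50 mm and 8.59 degrees, less where a joint would pass 70% of its speed; a pose out of reach is approached as far as the arm can. A call with a number of a shift or a turn outside -1 to 1 is refused whole. A call with a gripper value outside its range is refused whole. The fingers move at their own pace and stop on an object; the grip force is fixed at half the most. Time passes only in rows, so rows that do not move let the fingers close. It gives the time, the measured TCP pose, the force, the opening and the grip force at its end, in the units of the state.
- ctrl.read_state(): the state, without advancing time (a new reading comes with each control period).
- ctrl.get_image(name): name is "scene" or "top"; returns a dict with "img" (420x560x3 uint8, red, green, blue), "fx", "fy", "cx", "cy" (pixels), "R" (3x3) and "t" (3): a world point X has camera coordinates R X + t. Camera axes: x right, y down, z forward; pixel columns grow to the right and rows downward; lengths in mm; the calibration is good to about 2 mm. A picture is of the moment at which its call begins. There is no depth.
- ctrl.finish_job(): hands the job in; it is judged then, once.
Trained networks look in a picture, given as the dict that the camera call returned (one of the last four; its "shot" number tells which), for a name from the list of things; names that differ only in an ending like _2 or _b are one class to them, and where a whole thing is asked for, a point or a joint stands for the part that bears it (a point fixed in the world has none). Each returns a list of dicts, best first, with "score" (0 to 1); they miss things now and then, are a little off and sometimes report something else, mostly with a low value. They report only what shows in the picture. A call takes as long as a camera call. They do not tell look-alikes from the thing itself.
- ctrl.recognise(picture, thing): "centre" ([column, row] in pixels, amid what is visible of it).
The state is a dict: "clock": time; "qpos": joint angles; "qd": joint speeds; "tau": joint torques, N m; "eef_pos": TCP position; "tool_rot": TCP orientation; "force": force on the tool from outside, world axes, zero at the start; "torque": the same for the moment, N m; "width": finger opening in mm; "gripper_force": force on a finger pad.
Only numpy, scipy, OpenCV 4.12 (cv2) and the standard library are available. Lean on these libraries where they do the work, as an engineer would, in place of code of your own. Each camera call takes 0.05 s, during which the arm holds its last target. There are 200 camera calls.

## Working session

There is one attempt and no reset: what is moved stays moved. The work goes in short steps, Python scripts to look and compute and a tool call to move; the robot and the scene stay as the last step left them, time stands still between calls to the robot, and variables do not carry over. Pictures are saved under pics/ and viewed, at most 10 in all, crops included, and the job is handed in when it is done.

Besides the shell and the picture viewer there is one more tool, called after "Request:" as name(argument=value, ...), one argument or row to a line, values as JSON. step_arm: Moves the arm, as the interface text tells. Shift numbers are shares of 150 mm and turn numbers shares of 45 degrees, none past 1 either way. Its arguments: {"type":"object","properties":{"series":{"type":"array","items":{"type":"array","items":{"type":"array","items":{"type":"number","minimum":-1,"maximum":1}}}}},"required":["series"]}

```bash
mkdir -p pics; ls; cat > h.py <<'E'
import numpy as np, cv2
from cell import ctrl
def shot(n,save=None):
    p=ctrl.get_image(n)
    if save: cv2.imwrite('pics/'+save,cv2.cvtColor(p['img'],cv2.COLOR_RGB2BGR))
    return p
def proj(p,X):
    c=np.array(p['R'])@np.array(X,float)+np.array(p['t']); return np.array([p['fx']*c[0]/c[2]+p['cx'],p['fy']*c[1]/c[2]+p['cy']])
def back(p,uv,z):
    R=np.array(p['R']);t=np.array(p['t'])
    C=-R.T@t; d=R.T@np.array([(uv[0]-p['cx'])/p['fx'],(uv[1]-p['cy'])/p['fy'],1])
    return C+d*(z-C[2])/d[2]
E
python3 - <<'E'
from h import *
a=shot('scene','s0.png');b=shot('top','t0.png')
for p in (a,b):
    R=np.array(p['R']);print(p['fx'],p['cx'],p['cy'],(-R.T@np.array(p['t'])).round(),R.round(2).tolist())
for n in ['ramp','can_center','chock_grip','chock_tip','tray','bolt_axis','bolt_grip','jar','tube_rack','dishes','beaker','glove_box']:
  for q,p in (('s',a),('t',b)):
    print(n,q,[(np.round(d['centre']).tolist(),round(d['score'],2)) for d in ctrl.recognise(p,n)][:5])
s=ctrl.read_state();print(s['clock'],s['tool_rot'],s['eef_pos'])
E
```

```text
pics
529.526683846305 284.24456543298555 213.08511476285238 [1227.  946.  978.] [[-0.81, 0.59, 0.02], [0.34, 0.49, -0.8], [-0.48, -0.64, -0.6]]
471.4136190071638 273.5396226523509 209.42653249775657 [ 284.  -34. 1476.] [[-0.03, -1.0, -0.02], [-0.98, 0.03, -0.17], [0.17, 0.02, -0.98]]
ramp s [([316.0, 261.0], 0.89)]
ramp t [([241.0, 216.0], 0.61), ([378.0, 194.0], 0.51)]
can_center s [([279.0, 239.0], 0.63)]
can_center t [([248.0, 193.0], 0.95)]
chock_grip s [([334.0, 264.0], 0.73), ([199.0, 182.0], 0.69), ([256.0, 142.0], 0.68), ([416.0, 323.0], 0.61), ([232.0, 208.0], 0.5)]
chock_grip t [([436.0, 285.0], 0.78), ([374.0, 183.0], 0.71)]
chock_tip s [([234.0, 206.0], 0.53), ([198.0, 183.0], 0.51), ([176.0, 217.0], 0.23)]
chock_tip t [([436.0, 287.0], 0.88), ([376.0, 186.0], 0.6), ([334.0, 203.0], 0.51)]
tray s [([208.0, 190.0], 0.8)]
tray t [([378.0, 196.0], 0.69)]
bolt_axis s [([333.0, 262.0], 0.85)]
bolt_axis t [([201.0, 212.0], 0.86), ([242.0, 217.0], 0.27)]
bolt_grip s [([341.0, 256.0], 0.72)]
bolt_grip t [([247.0, 195.0], 0.51), ([208.0, 219.0], 0.41)]
jar s [([260.0, 174.0], 0.83)]
jar t []
tube_rack s [([416.0, 323.0], 0.76)]
tube_rack t [([112.0, 233.0], 0.88), ([344.0, 147.0], 0.7)]
dishes s [([177.0, 218.0], 0.57), ([316.0, 262.0], 0.27)]
dishes t [([345.0, 146.0], 0.72), ([375.0, 185.0], 0.16)]
beaker s [([397.0, 245.0], 0.69)]
beaker t [([187.0, 280.0], 0.95)]
glove_box s [([219.0, 149.0], 0.64)]
glove_box t [([447.0, 234.0], 0.68)]
1.3 [ 3.14157701e+00 -6.13008172e-05  2.86983263e+00] [174.461567   626.16750504 205.00874692]
```

```bash
python3 - <<'E'
import cv2
t=cv2.imread('pics/t0.png');s=cv2.imread('pics/s0.png')
cv2.imwrite('pics/t0c.png',cv2.resize(t[100:330,90:500],None,fx=1.95,fy=1.95,interpolation=cv2.INTER_CUBIC))
cv2.imwrite('pics/s0c.png',cv2.resize(s[110:360,140:460],None,fx=2.4,fy=2.4,interpolation=cv2.INTER_CUBIC))
E
```

```text
(no output)
```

View pics/t0c.png

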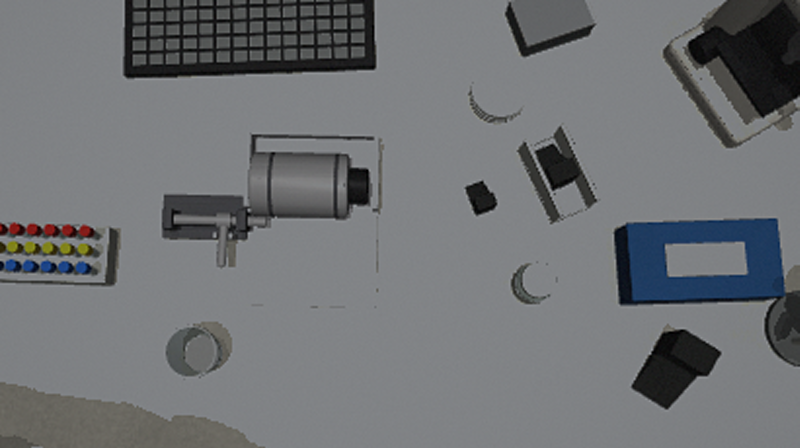

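View pics/s0c.png

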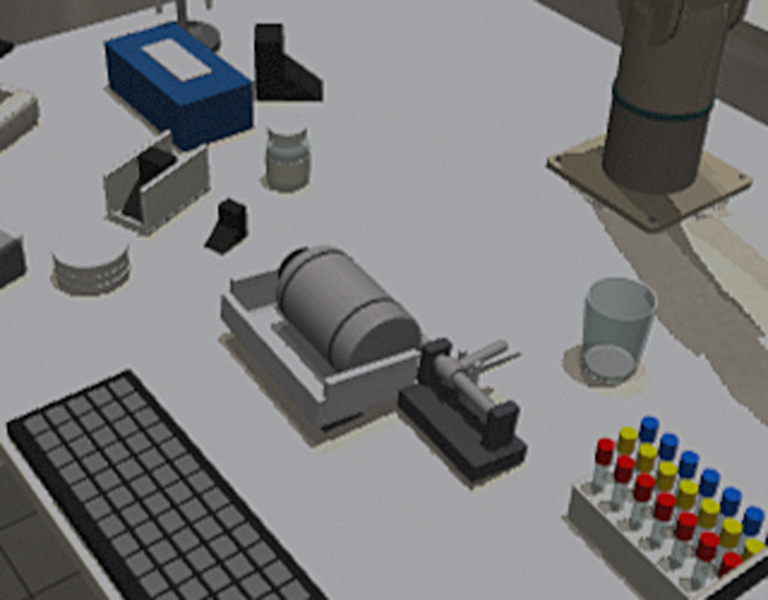

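The top crop shows three chocks: small at full-image (337,201), one in the white tray at (376,186), and a large one at (437,288). The one in the tray is the middle-sized, so it's the one to take. The bolt lies left of the canister, at about (205,212). Next is one enlarged composite for exact pixels.

```bash
python3 - <<'E'
import cv2,numpy as np
t=cv2.imread('pics/t0.png');s=cv2.imread('pics/s0.png')
def crop(im,x0,y0,w,h,f):
    c=cv2.resize(im[y0:y0+h,x0:x0+w],None,fx=f,fy=f,interpolation=cv2.INTER_CUBIC)
    c=np.clip(c.astype(float)*1.5,0,255).astype(np.uint8)
    for u in range(-(-x0//10)*10,x0+w,10):
        cv2.line(c,(int((u-x0+.5)*f),0),(int((u-x0+.5)*f),5),(0,0,255),1); cv2.putText(c,str(u),(int((u-x0)*f),14),0,.35,(0,0,255),1)
    for v in range(-(-y0//10)*10,y0+h,10):
        cv2.line(c,(0,int((v-y0+.5)*f)),(5,int((v-y0+.5)*f)),(0,0,255),1); cv2.putText(c,str(v),(6,int((v-y0+.5)*f)+4),0,.35,(0,0,255),1)
    return c
A=crop(t,352,160,50,60,8); B=crop(s,180,160,50,60,8)
C=crop(t,165,160,130,100,6); 
cv2.imwrite('pics/z1.png',np.hstack([A,B])); cv2.imwrite('pics/z2.png',C)
E
```

```text
(no output)
```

View pics/z1.png

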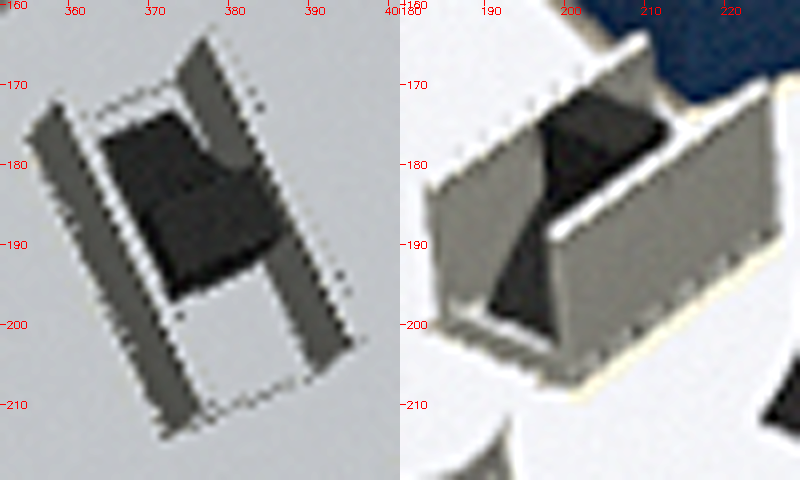

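View pics/z2.png

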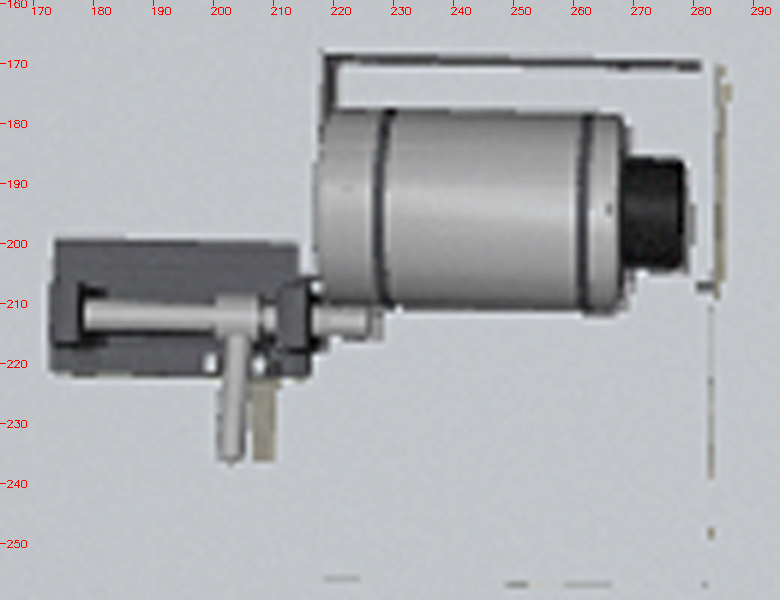

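Fitting the tray, block and ramp poses to the pixels I read, then overlaying the models to check them.

```bash
cat > fit.py <<'E'
from h import *
from scipy.optimize import least_squares
from scipy.spatial.transform import Rotation as Ro
a=shot('scene');b=shot('top')
tr=[('t',66,0,72,376.5,164.5),('t',-66,0,72,395.5,203),('t',-66,0,0,391,206.5),('t',66,1,72,358,172),('t',66,1,0,354,177),('t',-66,1,0,372,214),
('s',66,1,72,198.5,190),('s',-66,1,72,225,169.5),('s',66,1,0,200,208.5),('s',-66,1,0,226,188.5),('s',66,0,72,183.5,184),('s',-66,0,72,210,163.5)]
P={'s':a,'t':b}
def ft(q):
    R=Ro.from_euler('z',q[2]).as_matrix();r=[]
    for c,x,l,z,u,v in tr:
        X=R@[x,27.5+q[3] if l else -27.5,z]+np.array([q[0]*1000,q[1]*1000,0]); r+=list(proj(P[c],X)-[u,v])
    return r
x0=back(b,(378,196),36)
o=least_squares(ft,[x0[0]/1e3,x0[1]/1e3,.4,3],x_scale=[.01,.01,.1,1],loss='soft_l1');print('tray',o.x,np.round(ft(o.x),1).tolist())
T=o.x; Rt=Ro.from_euler('z',T[2]).as_matrix()
for uv in [(369,185),(384,179.5),(387,189),(373,194.5)]: print('block top corner in tray',(Rt.T@(back(b,uv,76)-[T[0]*1e3,T[1]*1e3,0])).round(1))
rp=[('t',-190,-105,0,281.5,257),('t',-190,105,0,217.5,256),('t',-57,68,40,225,212.5),('t',-131,135,53,202.5,236.5),('t',-57,135,48,203.5,212),
('t',50,0,50,None,178.5),('t',-50,0,50,None,211),('t',0,90,70,216,None),('s',-131,135,53,350.5,254)]
def Rr(q): return Ro.from_euler('z',q[3])*Ro.from_euler('y',-6,degrees=True)
def fr(q):
    r=[]
    for c,x,y,z,u,v in rp:
        X=Rr(q).apply([x,y,z])+np.array(q[:3])*1e3; e=proj(P[c],X)
        if u is not None: r.append(e[0]-u)
        if v is not None: r.append(e[1]-v)
    return r
x0=back(b,(243,193),70)/1e3
o=least_squares(fr,[x0[0],x0[1],.04,0],x_scale=[.01,.01,.01,.1],loss='soft_l1');print('ramp',o.x,np.round(fr(o.x),1).tolist())
Q=o.x
def W(x): return Rr(Q).apply(x)+Q[:3]*1e3
for n,x in dict(tip=(-18,0,0),grip=(-75,0,55),ba=(-57,135,40),bg=(-57-55.1,135,49.7)).items(): print(n,W(x).round(1))
np.save('Q.npy',Q);np.save('T.npy',T)
# overlay
def poly(im,p,pts,col):
    q=np.array([(proj(p,x)+.5)*2 for x in pts]);cv2.polylines(im,[np.round(q*16).astype(int)],False,col,1,cv2.LINE_AA,4)
th=np.linspace(0,2*np.pi,40);out=[]
for p,(x0,y0) in ((a,(170,145)),(b,(165,150))):
    im=cv2.resize(cv2.cvtColor(p['img'],cv2.COLOR_RGB2BGR),None,fx=2,fy=2,interpolation=cv2.INTER_CUBIC)
    for y in (90,-70): poly(im,p,[W((50*np.cos(t),y,50+50*np.sin(t))) for t in th],(0,0,255))
    poly(im,p,[W(x) for x in [(-190,-105,0),(-190,105,0),(90,105,0),(90,-105,0),(-190,-105,0)]],(0,255,0))
    poly(im,p,[W((-35,100,0)),W((-35,100,50)),W((80,100,50))],(0,255,255))
    poly(im,p,[W((-57,68,40)),W((-57,135,40)),W((-131,135,53))],(255,0,255))
    poly(im,p,[W((-57,98,58)),W((-57,115,58)),W((-57,214,58)),W((-57,230,58))],(0,255,255))
    for s in (-27.5,27.5+T[3]): poly(im,p,[Rt@[x,s,z]+[T[0]*1e3,T[1]*1e3,0] for x,z in [(66,0),(66,72),(-66,72),(-66,0)]],(0,255,0))
    out.append(im[2*y0:2*y0+270,2*x0:2*x0+460])
cv2.imwrite('pics/ov.png',np.vstack(out))
E
python3 fit.py
```

```text
tray [ 0.59564163 -0.32571797  0.38512677  6.69862349] [0.1, -2.0, 0.2, -1.8, -0.5, -1.0, 0.3, -1.5, 0.8, -0.8, 0.8, -0.7, 1.3, -1.0, 1.2, 0.1, 1.7, -0.3, 1.3, -0.2, 0.6, -1.2, 1.0, 0.5]
block top corner in tray [11.2 25.1 76. ]
block top corner in tray [  8.2 -23.6  76. ]
block top corner in tray [-21.9 -19.   76. ]
block top corner in tray [-20.2  26.8  76. ]
ramp [ 0.58625757  0.06947102  0.02267445 -0.04279578] [0.3, -0.2, -2.8, -0.2, 0.7, 0.3, 0.1, 0.1, -0.1, 0.4, -0.7, -0.5, 1.5, 1.4, 0.2]
tip [568.4  70.2  20.8]
grip [506.   72.9  69.5]
ba [531.2 207.   56.5]
bg [475.5 209.3  60.4]
```

View pics/ov.png

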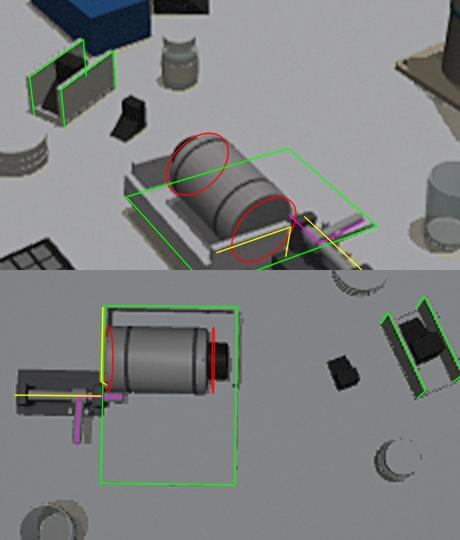

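```bash
python3 - <<'E'
import cv2,numpy as np
s=cv2.imread('pics/s0.png')
x0,y0,w,h,f=230,205,130,100,6
c=cv2.resize(s[y0:y0+h,x0:x0+w],None,fx=f,fy=f,interpolation=cv2.INTER_CUBIC)
c=np.clip(c.astype(float)*1.5,0,255).astype(np.uint8)
for u in range(x0,x0+w,10):
    cv2.line(c,(int((u-x0+.5)*f),0),(int((u-x0+.5)*f),5),(0,0,255),1); cv2.putText(c,str(u),(int((u-x0)*f),14),0,.35,(0,0,255),1)
for v in range(210,y0+h,10):
    cv2.line(c,(0,int((v-y0+.5)*f)),(5,int((v-y0+.5)*f)),(0,0,255),1); cv2.putText(c,str(v),(6,int((v-y0+.5)*f)+4),0,.35,(0,0,255),1)
cv2.imwrite('pics/z3.png',c)
E
```

```text
(no output)
```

View pics/z3.png

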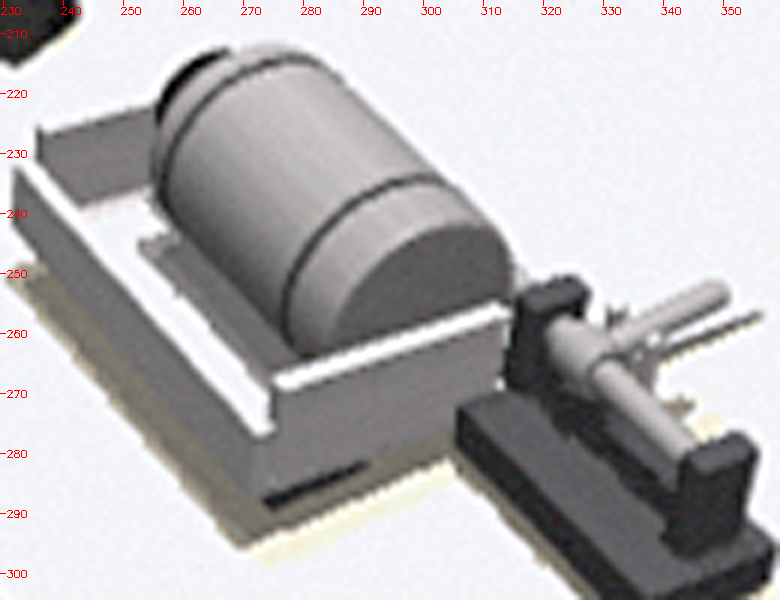

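```bash
python3 - <<'E'
s=open('fit.py').read()
s=s.replace("('s',-131,135,53,350.5,254)]","('s',-131,135,53,349,253),('s',90,105,0,272.5,277),('s',90,-105,0,232,232),('s',-57,222,58,347.5,280),('s',-57,106,58,322.5,253.5),('s',80,103,50,275.5,268.5),('s',-35,103,50,314,256.5),('s',80,-100,50,236,225.5)]")
s=s.replace("('t',-190,105,0,217.5,256),","('t',-190,105,0,None,256),")
open('fit.py','w').write(s)
E
python3 fit.py
```

```text
tray [ 0.59564163 -0.32571797  0.38512677  6.69862349] [0.1, -2.0, 0.2, -1.8, -0.5, -1.0, 0.3, -1.5, 0.8, -0.8, 0.8, -0.7, 1.3, -1.0, 1.2, 0.1, 1.7, -0.3, 1.3, -0.2, 0.6, -1.2, 1.0, 0.5]
block top corner in tray [11.2 25.1 76. ]
block top corner in tray [  8.2 -23.6  76. ]
block top corner in tray [-21.9 -19.   76. ]
block top corner in tray [-20.2  26.8  76. ]
ramp [ 0.58497749  0.06524824  0.02762915 -0.07025581] [-0.1, 0.9, -0.9, 1.3, -0.3, 0.0, -0.9, 0.5, -0.8, -0.7, -0.4, 2.6, 2.1, -0.0, -1.2, 8.5, 0.5, 7.5, 2.2, -0.5, -0.3, -1.0, 0.7, 0.1, 0.2, -0.0, 1.6, -0.6]
tip [567.1  66.5  25.7]
grip [504.8  70.9  74.5]
ba [533.7 204.2  61.5]
bg [478.1 208.1  65.3]
```

View pics/ov.png

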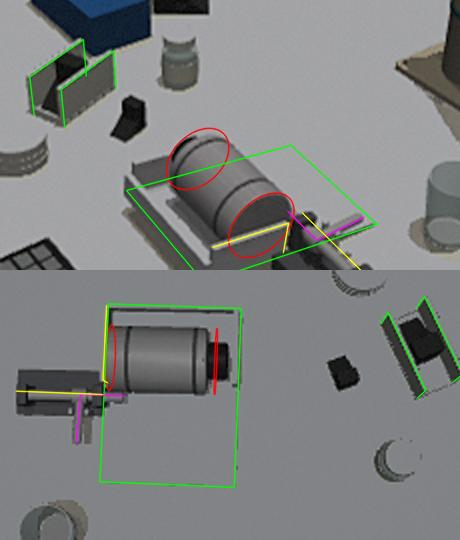

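```bash
sed -i "s/('s',90,105,0,272.5,277),('s',90,-105,0,232,232),//" fit.py; python3 fit.py | tail -5; python3 - <<'E'
from h import *
b=shot('top');a=shot('scene')
for n in ['beaker','tube_rack','jar','dishes','glove_box']:
    for p in (a,b):
        d=ctrl.recognise(p,n); print(n,[(back(p,e['centre'],50).round()[:2].tolist(),round(e['score'],2)) for e in d[:2]])
print(ctrl.read_state()['clock'])
E
```

```text
ramp [ 0.58552155  0.0655499   0.02654335 -0.06714376] [0.0, 0.7, -0.9, 1.3, -0.3, 0.1, -0.9, 0.6, -0.7, -0.8, -0.5, 2.6, 2.1, 0.3, 2.3, -0.2, -0.3, -0.6, 0.7, 0.6, 0.1, 0.4, 1.4, -0.1]
tip [567.7  66.8  24.7]
grip [505.4  70.9  73.4]
ba [533.8 204.3  60.4]
bg [478.2 208.1  64.3]
beaker [([754.0, -197.0], 0.74), ([325.0, 246.0], 0.59)]
beaker [([517.0, 204.0], 0.42)]
tube_rack [([494.0, 470.0], 0.77), ([553.0, 170.0], 0.46)]
tube_rack [([480.0, 495.0], 0.77), ([573.0, -320.0], 0.56)]
jar [([422.0, -288.0], 0.96)]
jar [([416.0, -271.0], 0.93)]
dishes [([750.0, -197.0], 0.95)]
dishes [([732.0, -235.0], 0.86), ([528.0, 214.0], 0.17)]
glove_box [([458.0, -487.0], 0.96)]
glove_box [([433.0, -530.0], 0.92), ([528.0, 210.0], 0.42)]
2.2
```

View pics/ov.png

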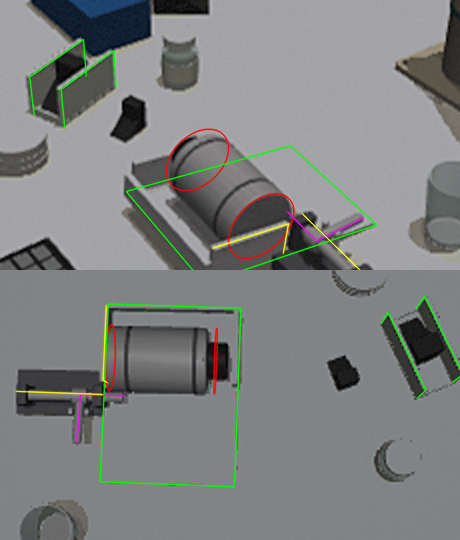

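```bash
cat >> h.py <<'E'
from scipy.spatial.transform import Rotation as Ro
def plan(p,rpy=None,R=None,cur=None):
    """print total turn (tool axes, shares of 45deg), then shift after the turn (shares of 150 mm), with rows needed"""
    s=ctrl.read_state()
    p0,R0=cur or (np.array(s['eef_pos']),Ro.from_euler('xyz',s['tool_rot']))
    R=R or (Ro.from_euler('xyz',rpy) if rpy is not None else R0)
    w=(R0.inv()*R).as_rotvec(); d=R.inv().apply(np.array(p,float)-p0)
    print('turn',(w/np.deg2rad(45)).round(3),'rows>=',round(np.linalg.norm(w)/np.deg2rad(8.59),1),'| shift',(d/150).round(3),'rows>=',round(np.linalg.norm(d)/50,1))
    return np.array(p,float),R
E
python3 - <<'E'
from h import *
c=plan([520,330,230]); c=plan([593,-325.7,150],[np.pi,0,1.956],cur=c)
E
```

```text
turn [0. 0. 0.] rows>= 0.0 | shift [-2.749 -1.283 -0.167] rows>= 9.1
turn [ 0.    -0.     1.163] rows>= 6.1 | shift [-4.234 -1.192  0.533] rows>= 13.3
```

Request:
step_arm(
  series=[
    [[0,0,0,-0.275,-0.128,-0.017,0],[0,0,0,-0.275,-0.128,-0.017,0],[0,0,0,-0.275,-0.128,-0.017,0],[0,0,0,-0.275,-0.128,-0.017,0],[0,0,0,-0.275,-0.128,-0.017,0],[0,0,0,-0.275,-0.128,-0.017,0],[0,0,0,-0.275,-0.128,-0.017,0],[0,0,0,-0.275,-0.128,-0.017,0],[0,0,0,-0.275,-0.128,-0.017,0],[0,0,0,-0.275,-0.128,-0.017,0]],
  ],
)

```text
clock: 3.2
eef_pos: [521.6, 329.2, 230.8]
tool_rot: [3.141, 0.0, 2.87]
force: [1.2, 0.2, -0.5]
width: 85.5
gripper_force: 0.0
```

Request:
step_arm(
  series=[
    [[0,0,0.166,0,0,0,0],[0,0,0.166,0,0,0,0],[0,0,0.166,0,0,0,0],[0,0,0.166,0,0,0,0],[0,0,0.166,0,0,0,0],[0,0,0.166,0,0,0,0],[0,0,0.166,0,0,0,0],[0,0,0,-0.28,-0.08,0,0],[0,0,0,-0.28,-0.08,0,0],[0,0,0,-0.28,-0.08,0,0],[0,0,0,-0.28,-0.08,0,0],[0,0,0,-0.28,-0.08,0,0]],
  ],
)

```text
clock: 4.4
eef_pos: [543.9, 111.8, 230.7]
tool_rot: [3.141, 0.0, 1.958]
force: [0.7, 0.1, 0.1]
width: 85.3
gripper_force: 0.0
```

Request:
step_arm(
  series=[
    [[0,0,0,-0.28,-0.08,0,0],[0,0,0,-0.28,-0.08,0,0],[0,0,0,-0.28,-0.08,0.05,0],[0,0,0,-0.28,-0.08,0.05,0],[0,0,0,-0.28,-0.08,0.05,0],[0,0,0,-0.28,-0.08,0.05,0],[0,0,0,-0.28,-0.08,0.06,0],[0,0,0,-0.28,-0.08,0.06,0],[0,0,0,-0.28,-0.08,0.06,0],[0,0,0,-0.28,-0.08,0.06,0],[0,0,0,0,0,0,0]],
  ],
)

```text
clock: 5.5
eef_pos: [588.0, -329.8, 163.1]
tool_rot: [-3.137, 0.004, 1.948]
force: [-0.5, 0.1, 0.7]
width: 85.7
gripper_force: 0.0
```

```bash
python3 - <<'E'
from h import *
plan([593,-325.7,110],[np.pi,0,1.956])
p=shot('scene');q=shot('top')
s=ctrl.read_state();print(s['clock'],s['eef_pos'],s['qpos'])
out=[]
for im,pp in ((p,p),(q,q)):
    u=proj(pp,s['eef_pos']);print(u)
    g=cv2.cvtColor(im['img'],cv2.COLOR_RGB2BGR); x0,y0=int(u[0])-40,int(u[1])-40
    c=cv2.resize(g[y0:y0+90,x0:x0+70],None,fx=5,fy=5,interpolation=cv2.INTER_CUBIC)
    cv2.drawMarker(c,tuple(int(v) for v in (u-[x0,y0]+.5)*5),(0,0,255),0,14,1); out.append(c)
cv2.imwrite('pics/a1.png',np.hstack(out))
E
```

```text
turn [-0.006  0.006 -0.01 ] rows>= 0.1 | shift [0.013 0.041 0.354] rows>= 1.1
5.6 [ 590.11942606 -322.17852369  163.79155078] [ 0.2971008   0.72053859  0.28723723  1.49505957 -0.22988204  0.96035424
  1.03273958]
[204.69294496 150.23456182]
[383.01109639 180.03540543]
```

View pics/a1.png

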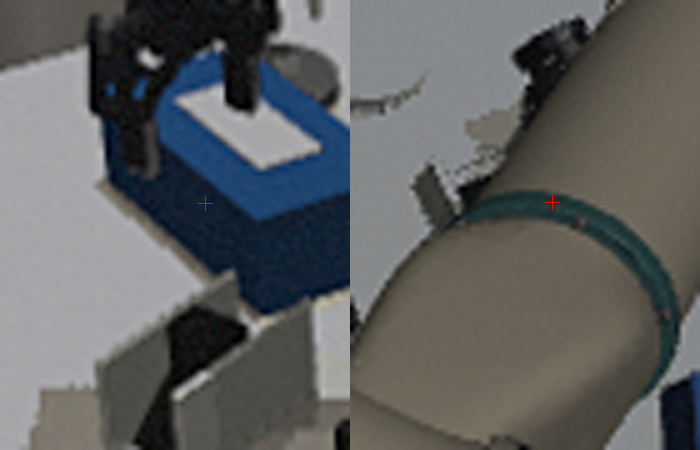

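The fingertips sit above and left of the projected TCP in the scene view. I'll check this numerically by differencing against the first picture instead of viewing another.

```bash
python3 - <<'E'
from h import *
p=shot('scene');s=ctrl.read_state();u=proj(p,s['eef_pos']);print(s['eef_pos'],u)
g=cv2.cvtColor(p['img'],cv2.COLOR_RGB2BGR).astype(int);s0=cv2.imread('pics/s0.png').astype(int)
d=np.abs(g-s0).max(2)
for y in range(int(u[1])-28,int(u[1])+14): print(y,''.join('#' if v>30 else '+' if v>12 else '.' for v in d[y,170:245]))
E
```

```text
[ 590.95341284 -320.22685069  164.16159803] [204.75706289 150.47481327]
122 ............###########++#########+....########............................
123 ............###########+.+######+......#######+............................
124 ............###################........#######+............................
125 ............##################+........########............................
126 ............##################........+########............................
127 ............##########.+#####+.........########............................
128 ............####+#####++####+..........########............................
129 ............##+#+#####.####++..........########............................
130 ............##++######.####............########+...........................
131 ............##.++##########............########............................
132 ............##+++.########+.............#######............................
133 ............###+.+++######..............+.####.............................
134 .............++++++++#####.................+++..................
[... 1631 characters left out ...]
..............+.............................................
156 .....................................+.....................................
157 .......................................+...................................
158 ......................................................+......+.............
159 .............................................+...............+.............
160 .........................................................+.................
161 ..........................................................+................
162 ...........................................................................
163 ...........................................................................
```

Request:
step_arm(
  series=[
    [[0,0,0,0,0,0,1],[0,0,0,0,0,0,1],[0,0,0,0,0,0,1],[0,0,0,0,0,0,1],[0,0,0,0,0,0,1],[0,0,0,0,0,0,1]],
  ],
)

```text
clock: 6.25
eef_pos: [591.0, -320.8, 164.6]
tool_rot: [3.142, 0.0, 1.957]
force: [1.0, 0.4, -0.0]
width: -0.0
gripper_force: 0.0
```

```bash
python3 - <<'E'
from h import *
p=shot('scene');s=ctrl.read_state();u=proj(p,s['eef_pos']);print(s['width'],s['eef_pos'],u,proj(p,s['eef_pos']+np.array([0,0,20])))
g=cv2.cvtColor(p['img'],cv2.COLOR_RGB2BGR).astype(int);s0=cv2.imread('pics/s0.png').astype(int)
d=np.abs(g-s0).max(2)
for y in range(int(u[1])-20,int(u[1])+8): print(y,''.join('#' if v>30 else '+' if v>12 else '.' for v in d[y,180:235]))
E
```

```text
-0.017179436621639437 [ 590.9283217  -320.90684604  164.50667617] [204.64600433 150.27969661] [204.15632168 144.4862434 ]
130 ..........+##################..........................
131 ............################...........................
132 .............###############+..........................
133 ................+###########+..........................
134 ..................##########...........................
135 ..................##########+..........................
136 ..................##########+..........................
137 ..................##########+..........................
138 ..................+#########...........................
139 .......+...+.....+.#########...........................
140 ..................+#########...........................
141 ...................#########...........................
142 ....................+#######...........................
143 ..................++++####+............................
144 ......................+++..............................
145 ..............+........................................
146 .......................................................
147 .......................................................
148 .....................................................+.
149 ................++........+............................
150 .....................+...........................+.....
151 .......................................................
152 ...............................+.................+.....
153 ...............................+.+.....................
154 ............................+..................+.......
155 ...................+...................................
156 ........................+........++....................
157 .................................................+.....
```

```bash
python3 - <<'E'
from h import *
p=shot('scene');b=shot('top');g=p['img'];s0=cv2.imread('pics/s0.png')[:,:,::-1]
for y in range(138,156,1): print(y,g[y,200:208].tolist()[::3],s0[y,200:208].tolist()[::3])
print(proj(p,[174.5,626,205]),proj(b,[174.5,626,205]),proj(b,[591,-321,164.5]))
t0=cv2.imread('pics/t0.png')[:,:,::-1].astype(int)
d=np.abs(b['img'].astype(int)-t0).max(2)
u=proj(b,[174.5,626,205])
for y in range(max(0,int(u[1])-40),min(420,int(u[1])+20),1): print(y,''.join('#' if v>30 else '+' if v>12 else '.' for v in d[y,0:90]))
E
```

```text
138 [[19, 16, 20], [36, 36, 37], [27, 26, 24]] [[40, 73, 114], [28, 66, 109], [26, 68, 115]]
139 [[22, 22, 20], [33, 36, 36], [27, 26, 25]] [[33, 70, 114], [35, 69, 112], [32, 70, 114]]
140 [[19, 22, 23], [37, 37, 39], [37, 32, 30]] [[34, 68, 115], [33, 70, 113], [34, 68, 114]]
141 [[21, 21, 19], [32, 31, 34], [38, 35, 28]] [[24, 57, 95], [30, 68, 114], [24, 66, 110]]
142 [[40, 43, 44], [38, 34, 37], [36, 34, 30]] [[22, 36, 52], [32, 70, 116], [30, 67, 111]]
143 [[39, 45, 54], [53, 53, 54], [30, 53, 84]] [[19, 29, 42], [31, 65, 109], [37, 70, 114]]
144 [[23, 35, 52], [49, 56, 64], [30, 73, 122]] [[21, 28, 45], [26, 49, 78], [30, 70, 114]]
145 [[18, 31, 47], [9, 27, 45], [33, 72, 120]] [[15, 30, 46], [21, 28, 44], [33, 70, 116]]
146 [[15, 32, 47], [8, 25, 43], [33, 60, 98]] [[15, 29, 47], [14, 28, 41], [27, 61, 94]]
147 [[23, 33, 48], [20, 31, 48], [22, 37, 56]] [[16, 26, 46], [21, 28, 46], [17, 32, 53]]
148 [[12, 25, 45], [11, 25, 46], [14, 25, 40]] [[16, 30, 45], [16, 28, 43], [10, 25, 37]]
149 [[14, 28, 48], [20, 35, 49], [20, 29, 46]] [[9, 26, 45], [20, 29, 45], [21, 29, 45]]
150 
[... 5618 characters left out ...]
...................................
354 ###############################################...........................................
355 ##############################################+...........................................
356 ##############################################+...........................................
357 ##############################################............................................
358 ##################...++++####################+............................................
359 ###############............##################.............................................
360 ##############.............###########+...................................................
```

Closed fingertips show about 7 px (roughly 20 mm) above the projected TCP. I'll settle it by lowering the closed fingers lightly towards the block's top, which should be at z=76.

Request:
step_arm(
  series=[
    [[0,0,0,-0.035,0,0.18,1],[0,0,0,0,0,0.18,1],[0,0,0,0,0,0.16,1],[0,0,0,0,0,0,1],[0,0,0,0,0,0,1]],
  ],
)

```text
clock: 6.9
eef_pos: [592.9, -326.0, 86.6]
tool_rot: [-3.141, -0.0, 1.957]
force: [0.3, 0.5, 0.6]
width: -0.1
gripper_force: 0.0
```

```bash
python3 - <<'E'
from h import *
p=shot('scene');s=ctrl.read_state();u=proj(p,s['eef_pos']);print(s['clock'],s['eef_pos'],s['force'],u,proj(p,s['eef_pos']+np.array([0,0,20])))
g=p['img'].astype(int);s0=cv2.imread('pics/s0.png')[:,:,::-1].astype(int)
d=np.abs(g-s0).max(2)
for y in range(int(u[1])-14,int(u[1])+8): print(y,''.join('#' if v>30 else '+' if v>12 else '.' for v in d[y,180:235]))
E
```

```text
6.95 [ 593.6139317  -326.46861025   87.63287366] [ 0.26870367 -0.52249325 -0.24464822] [204.82832319 171.23725277] [204.35439902 165.76752208]
157 ...................+++++#+.#+..........................
158 ...................##+++##+#...........................
159 ...................##+#+##+#.......+...................
160 ...................####+##++..........+................
161 ...................####+##+#+..........................
162 ...................#####.#+++............+.............
163 ...................######+#.+......................+...
164 ....................#####++...................++.......
165 .....................+####.............................
166 ........................+..+...........................
167 ...........................#+..............+...........
168 ....................................+..................
169 ......................#+.+.............................
170 ....................+###...............................
171 ..................+###+...................+++..........
172 .................+###..+++.+............+####..........
173 ................###+.+.+++++...........+###............
174 ..............+###.++.+++++++++.......+###.............
175 .............+###...++++.++++++++...+###+..............
176 ...........+###.......++.+++++.+...+###................
177 ..........+###.........++++++.++++####.................
178 ........+###..............+++...####...................
```

Request:
step_arm(
  series=[
    [[0,0,0,0,0,0.03,1],[0,0,0,0,0,0.03,1],[0,0,0,0,0,0,1]],
  ],
)

```text
clock: 7.25
eef_pos: [592.8, -325.6, 77.4]
tool_rot: [-3.141, -0.0, 1.957]
force: [0.0, -0.1, 0.0]
width: 0.2
gripper_force: 0.0
```

Request:
step_arm(
  series=[
    [[0,0,0,0,0,0.03,1],[0,0,0,0,0,0,1]],
  ],
)

```text
clock: 7.45
eef_pos: [592.6, -325.5, 72.5]
tool_rot: [-3.141, -0.001, 1.957]
force: [-0.5, 0.2, -0.0]
width: 0.1
gripper_force: 0.0
```

Request:
step_arm(
  series=[
    [[0,0,0,0,0,0.03,1],[0,0,0,0,0,0,1]],
  ],
)

```text
clock: 7.65
eef_pos: [592.5, -325.5, 67.8]
tool_rot: [-3.141, -0.001, 1.957]
force: [0.4, 0.6, -0.1]
width: -0.2
gripper_force: 0.0
```

Request:
step_arm(
  series=[
    [[0,0,0,0,0,0.03,1],[0,0,0,0,0,0,1]],
  ],
)

```text
clock: 7.85
eef_pos: [592.5, -325.5, 63.3]
tool_rot: [-3.141, -0.001, 1.957]
force: [0.2, 0.6, -0.4]
width: 0.1
gripper_force: 0.0
```

Request:
step_arm(
  series=[
    [[0,0,0,0,0,0.03,1],[0,0,0,0,0,0,1]],
  ],
)

```text
clock: 8.05
eef_pos: [592.5, -325.5, 58.8]
tool_rot: [-3.141, -0.001, 1.957]
force: [-1.2, -0.7, 0.8]
width: 0.2
gripper_force: 0.0
```

Request:
step_arm(
  series=[
    [[0,0,0,0,0,0.02,1],[0,0,0,0,0,0,1]],
  ],
)

```text
clock: 8.25
eef_pos: [592.7, -325.6, 56.0]
tool_rot: [-3.141, -0.001, 1.957]
force: [0.2, -0.2, -0.1]
width: 0.1
gripper_force: 0.0
```

```bash
python3 - <<'E'
from h import *
p=shot('scene');s=ctrl.read_state();u=proj(p,s['eef_pos']);print(s['eef_pos'],u)
g=p['img'].astype(int).mean(2);s0=cv2.imread('pics/s0.png').astype(int).mean(2)
f=lambda r:''.join(' .:-=+*#%@'[min(9,int(v/22))] for v in r)
for y in range(158,212): print(y,f(g[y,178:232]),'|',f(s0[y,178:232]))
E
```

```text
[ 592.74169703 -325.68660832   56.23547786] [205.92351623 179.69204098]
158 ##########+:           .        .. ................... | #################*===-................................
159 ###########+-    .        . .   ...................... | ##################**=--...............................
160 ############*-       . . . .    ...................... | ####################*=--..............................
161 #############*+    .           ..... ................. | #####################*=--.............................
162 #############%#+:           .:........................ | ######################+=--: ..........................
163 ################+-:.     .  .:........................ | #######################+==-:.. .......................
164 #################**+-:    ....:++..................... | ########################*==-..-*+.....................
165 ##################%##*    .::.-**:.................... | #########################+==-=*%*:....................
166 ####################%#  . .-:.:--:.................... | ##########################*+*##+-:.....
[... 4535 characters left out ...]
*...
206 ###############%#++=---=-=+*#####################+: .. | #################++=---=-=+*######################= ..
207 ###################+-----*#######################*. .. | ###################+-----+#######################*....
208 ###################++++++########################=  .. | ###################***++*########################= ...
209 ################################################* .... | ################################################* ....
210 ###############################################*: .... | ###############################################*:.....
211 ###############################################= ..... | ###############################################= .....
```

Request:
step_arm(
  series=[
    [[0,0,0,0,0,0.02,1],[0,0,0,0,0,0,1]],
  ],
)

```text
clock: 8.5
eef_pos: [592.7, -325.6, 53.1]
tool_rot: [-3.141, -0.001, 1.957]
force: [0.0, -0.4, 0.3]
width: -0.1
gripper_force: 0.0
```

Request:
step_arm(
  series=[
    [[0,0,0,0,0,0.02,1],[0,0,0,0,0,0,1]],
  ],
)

```text
clock: 8.7
eef_pos: [592.6, -325.6, 50.0]
tool_rot: [-3.141, -0.001, 1.957]
force: [-0.5, 0.4, -0.3]
width: 0.0
gripper_force: 0.0
```

Request:
step_arm(
  series=[
    [[0,0,0,0,0,0.02,1],[0,0,0,0,0,0,1]],
  ],
)

```text
clock: 8.9
eef_pos: [592.9, -325.8, 49.9]
tool_rot: [3.141, -0.0, 1.957]
force: [-4.4, 3.1, 13.9]
width: -0.2
gripper_force: 7.1
```

Contact came at reported z≈50 on the block's 76 mm top. The picture agrees, so the real finger ends are about 26 mm above the reported TCP. I'll correct for that: back up, open, and descend around the block to reported z≈21.

Request:
step_arm(
  series=[
    [[0,0,0,0,0,-0.15,0],[0,0,0,0,0,-0.15,0],[0,0,0,0,0,0,0],[0,0,0,0,0,0,0],[0,0,0,0,0,0,0],[0,0,0,0,0,0,0],[0,0,0,0,0,0.12,0],[0,0,0,0,0,0.12,0],[0,0,0,0,0,0.1,0],[0,0,0,0,0,0,0]],
  ],
)

```text
clock: 9.9
eef_pos: [590.9, -324.5, 38.4]
tool_rot: [-3.138, -0.004, 1.957]
force: [0.5, 0.9, 0.4]
width: 85.1
gripper_force: 0.0
```

Request:
step_arm(
  series=[
    [[0,0,0,0,0,0.05,0],[0,0,0,0,0,0.05,0],[0,0,0,0,0,0,0],[0,0,0,0,0,0,1],[0,0,0,0,0,0,1],[0,0,0,0,0,0,1],[0,0,0,0,0,0,1],[0,0,0,0,0,0,1],[0,0,0,0,0,0,1]],
  ],
)

```text
clock: 10.8
eef_pos: [593.3, -326.3, 27.2]
tool_rot: [3.141, 0.001, 1.957]
force: [-0.4, -0.9, 3.8]
width: 28.7
gripper_force: 61.0
```

```bash
cat >> h.py <<'E'
Q=np.load('Q.npy'); Q[3]=-0.055
RR=Ro.from_euler('z',Q[3])*Ro.from_euler('y',-6,degrees=True)
def W(x): return RR.apply(x)+Q[:3]*1e3
def tool(yr,zr): # tool y and z given in ramp frame
    y=RR.apply(yr);z=RR.apply(zr);return Ro.from_matrix(np.c_[np.cross(y,z),y,z])
E
python3 - <<'E'
from h import *
s=ctrl.read_state();cur=(np.array(s['eef_pos'])+[0,0,133],Ro.from_euler('xyz',s['tool_rot']))
R=tool([1,0,0],[0,0,-1]);c=plan(W([-145,0,21+70]),R=R,cur=cur);print(c[0],R.as_euler('xyz'))
E
```

```text
turn [-0.13  -0.028  0.561] rows>= 3.0 | shift [ 2.606 -1.254  0.259] rows>= 8.7
[432.03622614  74.00011084 101.88821347] [3.0368729  0.         1.51579633]
```

Request:
step_arm(
  series=[
    [[0,0,0,0,0,-0.1,1],[0,0,0,0,0,-0.2,1],[0,0,0,0,0,-0.2,1],[0,0,0,0,0,-0.2,1],[0,0,0,0,0,-0.19,1],[0,0,0,0,0,0,1],[0,0,0,0,0,0,1]],
  ],
)

```text
clock: 11.5
eef_pos: [592.8, -325.4, 160.3]
tool_rot: [3.141, -0.0, 1.957]
force: [-0.3, -0.6, -2.8]
width: 29.0
gripper_force: 60.4
```

Request:
step_arm(
  series=[
    [[-0.0325,-0.007,0.14,0,0,0,1],[-0.0325,-0.007,0.14,0,0,0,1],[-0.0325,-0.007,0.14,0,0,0,1],[-0.0325,-0.007,0.14,0,0,0,1],[0,0,0,0.1,-0.05,0.0,1],[0,0,0,0.2,-0.1,0.0,1],[0,0,0,0.26,-0.125,0.0,1],[0,0,0,0.26,-0.125,0.0,1],[0,0,0,0.26,-0.125,0.0,1],[0,0,0,0.26,-0.125,0.0,1],[0,0,0,0.26,-0.125,0.0,1],[0,0,0,0.26,-0.125,0.0,1]],
  ],
)

```text
clock: 12.7
eef_pos: [471.3, -38.2, 144.9]
tool_rot: [3.042, -0.001, 1.517]
force: [0.6, 1.2, -1.2]
width: 28.7
gripper_force: 60.3
```

Request:
step_arm(
  series=[
    [[0,0,0,0.26,-0.125,0.04,1],[0,0,0,0.2,-0.09,0.04,1],[0,0,0,0.18,-0.085,0.08,1],[0,0,0,0.1,-0.05,0.1,1],[0,0,0,0,0,0,1],[0,0,0,0,0,0,1],[0,0,0,0,0,0,1]],
  ],
)

```text
clock: 13.4
eef_pos: [432.1, 72.2, 102.3]
tool_rot: [3.038, -0.0, 1.515]
force: [1.3, 0.2, -2.3]
width: 29.1
gripper_force: 60.1
```

```bash
python3 - <<'E'
from h import *
s=ctrl.read_state();print(s['clock'],s['force'],s['width'],s['qpos'].round(2),RR.inv().apply(s['eef_pos']-Q[:3]*1e3).round(1))
plan(W([-145,0,21+20]),R=tool([1,0,0],[0,0,-1]))
E
```

```text
13.4 [ 1.30488147  0.21787456 -2.31737562] 29.07882393873525 [-0.51  0.51  0.36  2.29 -0.5   0.3   0.21] [-144.8   -1.8   91.3]
turn [-0.001  0.    -0.001] rows>= 0.0 | shift [ 0.012 -0.001  0.336] rows>= 1.0
```

Request:
step_arm(
  series=[
    [[0,0,0,0.012,0.06,0.1,1],[0,0,0,0,0.053,0.13,1],[0,0,0,0,0,0.13,1],[0,0,0,0,0,0.04,1],[0,0,0,0,0,0,1],[0,0,0,0,0,0,1]],
  ],
)

```text
clock: 14.0
eef_pos: [454.2, 74.0, 49.6]
tool_rot: [3.039, -0.002, 1.516]
force: [0.2, -0.0, -1.7]
width: 28.9
gripper_force: 60.2
```

Request:
step_arm(
  series=[
    [[0,0,0,0,0,0.02,1],[0,0,0,0,0,0.02,1],[0,0,0,0,0,0,1]],
  ],
)

```text
clock: 14.3
eef_pos: [454.8, 74.6, 43.7]
tool_rot: [3.039, -0.003, 1.516]
force: [-0.5, -0.6, -1.8]
width: 28.7
gripper_force: 60.2
```

Request:
step_arm(
  series=[
    [[0,0,0,0,0,0.02,1],[0,0,0,0,0,0,1]],
  ],
)

```text
clock: 14.5
eef_pos: [454.9, 74.7, 40.6]
tool_rot: [3.039, -0.003, 1.517]
force: [-0.0, -0.5, -2.2]
width: 28.9
gripper_force: 60.2
```

Request:
step_arm(
  series=[
    [[0,0,0,0,0,0.02,1],[0,0,0,0,0,0,1]],
  ],
)

```text
clock: 14.7
eef_pos: [455.0, 74.7, 37.5]
tool_rot: [3.04, -0.003, 1.517]
force: [-0.1, -0.1, -1.6]
width: 29.2
gripper_force: 60.2
```

Request:
step_arm(
  series=[
    [[0,0,0,0,0,0.02,1],[0,0,0,0,0,0,1]],
  ],
)

```text
clock: 14.9
eef_pos: [455.6, 74.8, 34.6]
tool_rot: [3.039, -0.003, 1.517]
force: [-0.1, 0.7, -1.2]
width: 29.3
gripper_force: 60.3
```

Request:
step_arm(
  series=[
    [[0,0,0,0,0,0.02,1],[0,0,0,0,0,0,1]],
  ],
)

```text
clock: 15.1
eef_pos: [455.5, 75.0, 34.3]
tool_rot: [3.039, -0.005, 1.516]
force: [-10.5, 0.3, 36.5]
width: 29.3
gripper_force: 65.4
```

Request:
step_arm(
  series=[
    [[0,0,0,0,0,-0.013,1],[0,0,0,0,0,0,0],[0,0,0,0,0,0,0],[0,0,0,0,0,0,0],[0,0,0,0,0,0,0],[0,0,0,0,0,0,0],[0,0,0,0,0,-0.1,0],[0,0,0,0,0,-0.2,0],[0,0,0,0,0,-0.1,0],[0,0,0,0,0,0,0],[0,0,0,0,0,0,0]],
  ],
)

```text
clock: 16.2
eef_pos: [449.5, 75.4, 93.1]
tool_rot: [3.04, -0.003, 1.518]
force: [0.3, 0.1, -0.2]
width: 85.5
gripper_force: 0.0
```

```bash
python3 - <<'E'
from h import *
p=shot('scene','s1.png');s=ctrl.read_state();print(s['clock'],s['eef_pos'],s['qpos'].round(2),RR.inv().apply(s['eef_pos']-Q[:3]*1e3).round(1))
R=tool([0,-1,0],[0,0,-1]);print(R.as_euler('xyz'))
plan(W([-131,0,50]),R=R)
im=cv2.cvtColor(p['img'],cv2.COLOR_RGB2BGR)
c=-128
for X in ([(c+57,y,0) for y in(-22,22)],[(c+57,-22,0),(c+15,-22,35),(c+15,-22,70),(c-15,-22,70)],[(c+57,22,0),(c+15,22,35),(c+15,22,70),(c-15,22,70),(c-15,-22,70)]):
    cv2.polylines(im,[np.array([np.round(proj(p,W(x))*16).astype(int) for x in X])],False,(0,0,255),1,cv2.LINE_AA,4)
u=proj(p,W([-128,0,30])).astype(int)
g=np.hstack([cv2.resize(k[u[1]-60:u[1]+40,u[0]-70:u[0]+30],None,fx=4,fy=4,interpolation=cv2.INTER_CUBIC) for k in (cv2.imread('pics/s1.png'),im)])
cv2.imwrite('pics/s1c.png',g)
E
```

```text
16.25 [449.21772402  75.27071412  92.74271066] [-0.68  0.61  0.64  2.26 -0.9   0.42  0.63] [-129.     2.2   80.1]
[ 3.14159265 -0.10471976 -0.055     ]
turn [-7.000e-03  2.000e-03  2.002e+00] rows>= 10.5 | shift [-0.014  0.015  0.201] rows>= 0.6
```

View pics/s1c.png

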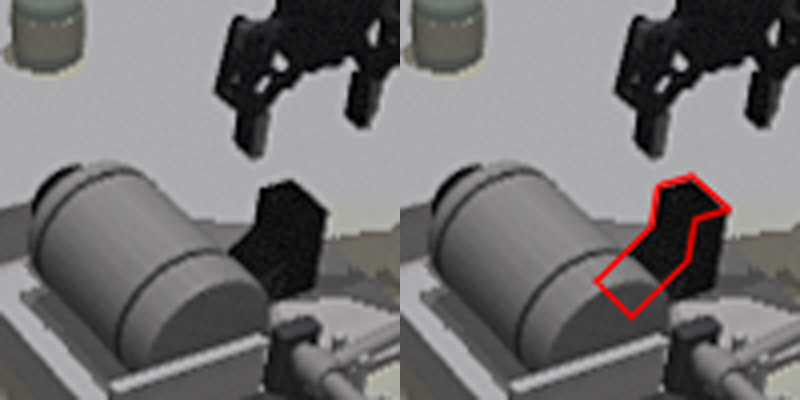

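The crop shows the chock upright on the plate, thin end toward the canister, matching the model outline within a couple of pixels. Now I'll regrasp it by its sides.

Request:
step_arm(
  series=[
    [[0,0,0.182,0,0,0,0],[0,0,0.182,0,0,0,0],[0,0,0.182,0,0,0,0],[0,0,0.182,0,0,0,0],[0,0,0.182,0,0,0,0],[0,0,0.182,0,0,0,0],[0,0,0.182,0,0,0,0],[0,0,0.182,0,0,0,0],[0,0,0.182,0,0,0,0],[0,0,0.182,0,0,0,0],[0,0,0.182,0,0,0,0],[0,0,0,0,0,0,0]],
  ],
)

```text
clock: 17.45
eef_pos: [449.0, 74.7, 92.3]
tool_rot: [-3.14, -0.099, -0.056]
force: [-0.2, 0.0, -0.5]
width: 85.5
gripper_force: 0.0
```

```bash
python3 - <<'E'
from h import *
s=ctrl.read_state();print(s['clock'],s['eef_pos'],s['tool_rot'],s['qpos'].round(2),RR.inv().apply(s['eef_pos']-Q[:3]*1e3).round(1))
plan(W([-133,0.5,12]),R=tool([0,-1,0],[0,0,-1]))
E
```

```text
17.45 [449.01451579  74.72687652  92.32947175] [-3.13962147 -0.09930167 -0.05637903] [-0.8   0.68  0.85  2.26 -1.08  0.55 -0.74] [-129.2    1.7   79.7]
turn [-0.002  0.007 -0.002] rows>= 0.0 | shift [-0.025  0.008  0.452] rows>= 1.4
```

Request:
step_arm(
  series=[
    [[0,0,0,-0.025,0.008,0.1,0],[0,0,0,0,0,0.12,0],[0,0,0,0,0,0.12,0],[0,0,0,0,0,0.11,0],[0,0,0,0,0,0,0]],
  ],
)

```text
clock: 17.95
eef_pos: [453.9, 74.2, 27.3]
tool_rot: [-3.139, -0.092, -0.054]
force: [-0.0, -0.3, 0.1]
width: 85.5
gripper_force: 0.0
```

```bash
python3 - <<'E'
from h import *
s=ctrl.read_state();print(s['clock'],s['force'],s['tool_rot'],s['qpos'].round(2),RR.inv().apply(s['eef_pos']-Q[:3]*1e3).round(1))
E
```

```text
17.95 [-0.01263683 -0.29591365  0.05402605] [-3.13949402 -0.09238477 -0.05366238] [-0.49  0.7   0.36  2.27 -1.1   0.23 -0.76] [-131.1    1.4   14.5]
```

Request:
step_arm(
  series=[
    [[0,0,0,0.02,0,0,0],[0,0,0,0,0,0,1],[0,0,0,0,0,0,1],[0,0,0,0,0,0,1],[0,0,0,0,0,0,1],[0,0,0,0,0,0,1]],
  ],
)

```text
clock: 18.55
eef_pos: [457.6, 74.4, 29.6]
tool_rot: [-3.14, -0.096, -0.054]
force: [-1.3, 1.1, 5.6]
width: 44.1
gripper_force: 60.4
```

```bash
python3 - <<'E'
from h import *
s=ctrl.read_state();print(s['clock'],s['force'],s['tool_rot'],s['qpos'].round(3),RR.inv().apply(s['eef_pos']-Q[:3]*1e3).round(1))
plan(W([-90,0,14]),R=tool([0,-1,0],[0,0,-1]))
E
```

```text
18.55 [-1.26917997  1.05184101  5.64543528] [-3.1400578  -0.09642852 -0.05448394] [-0.498  0.702  0.377  2.266 -1.091  0.244 -0.772] [-127.1    1.8   16.5]
turn [-0.002  0.011  0.001] rows>= 0.1 | shift [0.248 0.012 0.016] rows>= 0.7
```

Request:
step_arm(
  series=[
    [[0,0,0,0,0,-0.02,1],[0,0,0,0.06,0,0,1],[0,0,0,0.07,0,0,1],[0,0,0,0.07,0,0,1],[0,0,0,0.05,0.012,0,1],[0,0,0,0,0,0,1],[0,0,0,0,0,0,1]],
  ],
)

```text
clock: 19.25
eef_pos: [494.1, 70.1, 35.4]
tool_rot: [-3.14, -0.095, -0.056]
force: [-0.7, -0.2, -2.4]
width: 43.8
gripper_force: 61.4
```

```bash
python3 - <<'E'
from h import *
s=ctrl.read_state();print(s['clock'],s['force'],s['tool_rot'],s['qpos'].round(3),RR.inv().apply(s['eef_pos']-Q[:3]*1e3).round(1))
plan(W([-76,0,17]),R=tool([0,-1,0],[0,0,-1]))
E
```

```text
19.25 [-0.6621365  -0.23729911 -2.42908764] [-3.14045498 -0.09478152 -0.055625  ] [-0.541  0.734  0.492  2.172 -1.     0.36  -0.849] [-90.1  -0.5  18.4]
turn [-0.001  0.013 -0.001] rows>= 0.1 | shift [ 0.094 -0.003  0.009] rows>= 0.3
```

Request:
step_arm(
  series=[
    [[0,0,0,0.03,0,0,1],[0,0,0,0.025,0,0,1],[0,0,0,0,0,0,1],[0,0,0,0,0,0.01,1],[0,0,0,0,0,0,1]],
  ],
)

```text
clock: 19.75
eef_pos: [502.5, 69.8, 34.7]
tool_rot: [-3.14, -0.095, -0.056]
force: [-0.5, -0.1, -1.9]
width: 44.2
gripper_force: 61.4
```

Request:
step_arm(
  series=[
    [[0,0,0,0.015,0,0.005,1],[0,0,0,0,0,0,1]],
  ],
)

```text
clock: 19.95
eef_pos: [503.0, 69.8, 34.5]
tool_rot: [-3.139, -0.092, -0.056]
force: [-6.5, 0.2, 7.0]
width: 44.0
gripper_force: 62.6
```

Request:
step_arm(
  series=[
    [[0,0,0,0.015,0,0.005,1],[0,0,0,0,0,0,1]],
  ],
)

```text
clock: 20.15
eef_pos: [502.9, 69.9, 34.4]
tool_rot: [-3.137, -0.089, -0.056]
force: [-13.5, 0.6, 21.1]
width: 43.4
gripper_force: 64.3
```

```bash
python3 - <<'E'
from h import *
s=ctrl.read_state();print(s['clock'],s['force'],s['tool_rot'],s['qpos'].round(3),RR.inv().apply(s['eef_pos']-Q[:3]*1e3).round(1))
E
```

```text
20.15 [-13.47292446   0.63884267  21.12646395] [-3.13748704 -0.08884354 -0.05636909] [-0.542  0.747  0.509  2.145 -0.982  0.39  -0.865] [-81.5  -0.2  16.5]
```

Request:
step_arm(
  series=[
    [[0,0,0,0,0,-0.017,1],[0,0,0,0,0,0,1],[0,0,0,0,0,0,1]],
  ],
)

```text
clock: 20.45
eef_pos: [507.8, 69.6, 36.3]
tool_rot: [-3.14, -0.096, -0.055]
force: [-0.3, -0.3, -2.0]
width: 44.1
gripper_force: 61.4
```

```bash
python3 - <<'E'
from h import *
s=ctrl.read_state();print(s['clock'],s['force'],s['tool_rot'],RR.inv().apply(s['eef_pos']-Q[:3]*1e3).round(1))
E
```

```text
20.45 [-0.33492969 -0.30116902 -2.04548532] [-3.14040918 -0.09637063 -0.05537204] [-76.4  -0.2  17.9]
```

Request:
step_arm(
  series=[
    [[0,0,0,0.013,0,0,1],[0,0,0,0,0,0,1]],
  ],
)

```text
clock: 20.65
eef_pos: [509.3, 69.4, 36.3]
tool_rot: [-3.141, -0.095, -0.055]
force: [-0.7, 0.1, -1.9]
width: 44.2
gripper_force: 61.4
```

Request:
step_arm(
  series=[
    [[0,0,0,0.013,0,0,1],[0,0,0,0,0,0,1]],
  ],
)

```text
clock: 20.85
eef_pos: [510.3, 69.4, 36.3]
tool_rot: [-3.14, -0.094, -0.055]
force: [-1.0, 0.4, -3.4]
width: 43.7
gripper_force: 61.4
```

```bash
python3 - <<'E'
from h import *
s=ctrl.read_state();print(s['clock'],s['force'],s['tool_rot'],RR.inv().apply(s['eef_pos']-Q[:3]*1e3).round(1))
E
```

```text
20.85 [-0.9695608   0.39057236 -3.42009877] [-3.14029575 -0.09389992 -0.05522628] [-73.8  -0.3  17.6]
```

Request:
step_arm(
  series=[
    [[0,0,0,0.012,0,0.005,1],[0,0,0,0.01,0,0.005,1],[0,0,0,0,0,0.003,1],[0,0,0,0,0,0,1]],
  ],
)

```text
clock: 21.25
eef_pos: [512.2, 69.4, 35.5]
tool_rot: [-3.139, -0.092, -0.056]
force: [-10.0, 0.8, 10.0]
width: 44.2
gripper_force: 63.0
```

```bash
python3 - <<'E'
from h import *
s=ctrl.read_state();print(s['clock'],s['force'],s['tool_rot'],RR.inv().apply(s['eef_pos']-Q[:3]*1e3).round(1))
E
```

```text
21.25 [-9.99326803  0.82220703  9.97406684] [-3.13857401 -0.09217343 -0.05608628] [-72.   -0.1  16.6]
```

Request:
step_arm(
  series=[
    [[0,0,0,0,0,0,0.25],[0,0,0,0,0,0,0.25],[0,0,0,0,0,0,0.25],[0,0,0,0,0,0,0.25],[0,0,0,0,0,0,0.25],[0,0,0,0,0,0,0.25]],
  ],
)

```text
clock: 21.85
eef_pos: [514.7, 69.1, 35.1]
tool_rot: [-3.14, -0.096, -0.056]
force: [-0.6, -0.4, -0.5]
width: 64.1
gripper_force: 0.0
```

Request:
step_arm(
  series=[
    [[0,0,0,0,0,-0.1,0.25],[0,0,0,0,0,-0.2,0.25],[0,0,0,-0.1,0,-0.2,0.25],[0,0,0,-0.1,0,-0.15,0.25],[0,0,0,0,0,0,0.25],[0,0,0,0,0,0,0.25],[0,0,0,0,0,0,0.25]],
  ],
)

```text
clock: 22.55
eef_pos: [475.8, 71.3, 128.7]
tool_rot: [-3.141, -0.095, -0.055]
force: [-0.1, 0.2, 0.1]
width: 63.8
gripper_force: 0.0
```

```bash
python3 - <<'E'
from h import *
p=shot('scene','s2.png');s=ctrl.read_state();print(s['clock'],s['eef_pos'],s['qpos'].round(2))
# chock outline check: model mask vs dark pixels
g=p['img'].astype(int).mean(2)
u=proj(p,W([-75,0,60])).astype(int)
f=lambda r:''.join(' .:-=+*#%@'[min(9,int(v/22))] for v in r)
m=np.zeros(g.shape,np.uint8);c=-75
pts=np.array([proj(p,W((x,y,z))) for y in(-22.5,22.5) for x,z in((c-15,70),(c+15,70),(c+15,36),(c-15,0))])
cv2.fillConvexPoly(m,cv2.convexHull(np.round(pts).astype(np.int32)),1)
print(u)
for y in range(u[1]-25,u[1]+25): print(y,f(g[y,u[0]-35:u[0]+30]),'|',''.join('o' if v else '.' for v in m[y,u[0]-35:u[0]+30]))
E
```

```text
22.6 [475.73941332  71.09945686 128.5561032 ] [-0.74  0.59  0.76  2.16 -0.77  0.57 -1.05]
[304 228]
203 #################################################%#:::. .  -##### | .................................................................
204 #################################################%#.:: .   =%#### | .................................................................
205 #################################################%#.::    .+%#### | .................................................................
206 #################################################%#:::  .=*#%#### | .................................................................
207 ###################################################*-:-=*#%%##### | .................................................................
208 ##################################################%#*+*#%%####### | .................................................................
209 ####################################################%%%%######### | .................................................................
210 ##############################
[... 5199 characters left out ...]
..........
248 ::------=-::====++++++++=:::::::::::::::::::::--=+++###*+#*+#*=+# | .........................................oo......................
249 :::------::-====+++++++-::-::::::::::::::::::-==+%########******* | ..........................................o......................
250 ::::-----::======+++++-:::::::::::--:::::::::-+***###***+*#****** | .................................................................
251 :::::---:.-=======++=-::-::::::::::::::::::::-+**+***--:-=******* | .................................................................
252 .::::---::-=======+=--::-::::::::::::::::::::-=++=:::::::-=*****# | .................................................................
```

Chock pixels match the model block at x=-75. Next is the bolt handle.

```bash
python3 - <<'E'
from h import *
print(W([-113,135,49.8]))
t=W([-113,135,49.8]); 
c=plan(t+[0,0,45]); plan(t-[0,0,41],cur=c)
p=shot('top');print([(np.round(e['centre']),e['score']) for e in ctrl.recognise(p,'bolt_grip')],proj(p,t))
p=shot('scene');print([(np.round(e['centre']),e['score']) for e in ctrl.recognise(p,'bolt_grip')],proj(p,t))
E
```

```text
[475.53412183 206.80975651  64.2588222 ]
turn [0. 0. 0.] rows>= 0.0 | shift [-0.063 -0.903  0.124] rows>= 2.7
turn [0. 0. 0.] rows>= 0.0 | shift [-0.054  0.     0.571] rows>= 1.7
[] [203.51816513 230.20917541]
[(array([339., 257.]), 0.78)] [345.63043145 255.52974966]
```

Request:
step_arm(
  series=[
    [[0,0,0,-0.02,-0.2,0,0.25],[0,0,0,-0.02,-0.3,0,0.25],[0,0,0,-0.02,-0.25,0,0.25],[0,0,0,0,-0.15,0,0.25],[0,0,0,0,0,0.124,0.25],[0,0,0,-0.02,0,0.15,0.25],[0,0,0,-0.02,0,0.15,0.25],[0,0,0,0,0,0.1,0.25],[0,0,0,0,0,0,0.25],[0,0,0,0,0,0,0.25]],
  ],
)

```text
clock: 23.8
eef_pos: [475.7, 206.0, 49.8]
tool_rot: [-3.141, -0.095, -0.056]
force: [0.3, 0.4, 0.1]
width: 63.9
gripper_force: 0.0
```

```bash
python3 - <<'E'
from h import *
s=ctrl.read_state();print(s['clock'],s['force'],s['eef_pos'],s['tool_rot'],s['qpos'].round(2),s['width']);t=W([-113,135,49.8])
plan(t-[0,0,41])
E
```

```text
23.8 [0.34722256 0.37475838 0.12325787] [475.73521944 206.04103754  49.75912383] [-3.14082463 -0.09541257 -0.0562144 ] [-0.91  0.76  0.63  2.11 -0.94  0.47 -1.19] 63.925702627810914
turn [0. 0. 0.] rows>= 0.0 | shift [-0.018 -0.005  0.176] rows>= 0.5
```

Request:
step_arm(
  series=[
    [[0,0,0,-0.018,0,0.09,0.25],[0,0,0,0,0,0.086,0.25],[0,0,0,0,0,0,0.25],[0,0,0,0,0,0,0.6],[0,0,0,0,0,0,0.7],[0,0,0,0,0,0,0.8],[0,0,0,0,0,0,1],[0,0,0,0,0,0,1],[0,0,0,0,0,0,1]],
  ],
)

```text
clock: 24.7
eef_pos: [475.6, 207.5, 23.5]
tool_rot: [-3.139, -0.096, -0.055]
force: [0.6, 2.5, 2.6]
width: 11.7
gripper_force: 58.5
```

Request:
step_arm(
  series=[
    [[0,0,0,0.008,0,-0.036,1],[0,0,0,0.012,0,-0.035,1],[0,0,0,0.015,0,-0.034,1],[0,0,0,0,0,0,1]],
  ],
)

```text
clock: 25.1
eef_pos: [480.3, 207.1, 39.7]
tool_rot: [-3.14, -0.097, -0.055]
force: [3.7, 4.2, -7.7]
width: 11.8
gripper_force: 59.0
```

```bash
python3 - <<'E'
from h import *
s=ctrl.read_state();print(s['force'],s['torque'],s['width'],RR.inv().apply(s['eef_pos']-Q[:3]*1e3).round(1))
p=shot('scene');g=p['img'].astype(int).mean(2)
for th in (0,.3):
    print(proj(p,W([-57-75*np.cos(.1745+th),135,40+75*np.sin(.1745+th)])))
f=lambda r:''.join(' .:-=+*#%@'[min(9,int(v/22))] for v in r)
for y in range(225,272): print(y,f(g[y,310:365]))
E
```

```text
[ 3.72541478  4.23357891 -7.65903382] [ 0.81532517 -0.43390186  0.08659372] 11.790885355734899 [-110.8  135.6   24.9]
[351.1242474  252.73832487]
[350.42213394 247.0176065 ]
225 #%#####################+   .      ..           . ..   =
226 =#%%##################%#    .--   ...  . .    . .. .  =
227 .-#%##################%#   .=*-  ...    .... .  ..... :
228 ..=#%%################%#:  .+%. .       .. . ..  ..:: .
229 ...+%#################%#=  .+%.     .   . .     ...::.:
230 .  =%#################%%*   =#      . .  ...   . ..:-.-
231   :+%%#################%#   -+ . ..    .        . .:--+
232   -#%##################%#:             . ..   ..  .:--*
233   -#%##################%#-  .  . .....       .   ...-:=
234   =%%##################%#=  .  . ...    .  .     ...:--
235   =%%###################%*      ... .. ..    .  .....-:
236   =%%###################%#+::     .   .  .  ..  .:...:-
237  :+%#####################%#**:    .  .   .       .....-
238  -#%######################%%%+    .    ..       .:....:
239  -#%#######################%#+     .   .  . . ..:-. ...
240 .=%%##################
[... 1193 characters left out ...]
=-----===------=======------==++========
261 ---=+......-==--------=--::-======-------====++========
262 --=== .....:==-==++++==-::--==--------=============+===
263 --=-.......:---=****++=::-----------=========+===+=====
264 -==-.......:---+++*=--::----------==+==================
265 ===-........:--=++=-++=---------==+====================
266 ===- ........::-==-=***+-------=+======================
267 -=-:..........::---=+***+------========================
268 =-=+...........::::==+***+------=+++==========+========
269 =-=*:...........:-:--=+***+=-----=+====================
270 --::::...........::::==+****=-----======++=============
271 ::::--::::.......::.::==+****=-----====================
```

Request:
step_arm(
  series=[
    [[0,0,0,0.019,0,-0.032,1],[0,0,0,0.022,0,-0.03,1],[0,0,0,0.025,0,-0.028,1],[0,0,0,0,0,0,1]],
  ],
)

```text
clock: 25.55
eef_pos: [489.3, 206.6, 54.0]
tool_rot: [-3.14, -0.098, -0.056]
force: [6.2, 4.5, -7.8]
width: 11.4
gripper_force: 58.5
```

Request:
step_arm(
  series=[
    [[0,0,0,0.027,0,-0.025,1],[0,0,0,0.03,0,-0.022,1],[0,0,0,0.032,0,-0.019,1],[0,0,0,0,0,0,1]],
  ],
)

```text
clock: 25.95
eef_pos: [502.5, 206.0, 65.2]
tool_rot: [-3.14, -0.1, -0.054]
force: [6.9, 4.7, -9.0]
width: 11.3
gripper_force: 58.6
```

Request:
step_arm(
  series=[
    [[0,0,0,0.034,0,-0.016,1],[0,0,0,0,0,0,1],[0,0,0,0,0,0,1]],
  ],
)

```text
clock: 26.25
eef_pos: [507.9, 205.7, 68.0]
tool_rot: [-3.141, -0.101, -0.054]
force: [7.9, 4.3, -10.5]
width: 11.1
gripper_force: 58.9
```

```bash
python3 - <<'E'
from h import *
s=ctrl.read_state();print(s['force'],s['torque'],s['width'],s['qpos'].round(2),RR.inv().apply(s['eef_pos']-Q[:3]*1e3).round(1))
p=shot('scene');g=p['img'].astype(int).mean(2)
for th in (0,.7,1.0):
    print(proj(p,W([-57-75*np.cos(.1745+th),135,40+75*np.sin(.1745+th)])))
f=lambda r:''.join(' .:-=+*#%@'[min(9,int(v/22))] for v in r)
for y in range(222,268): print(y,f(g[y,305:360]))
E
```

```text
[  7.9143087    4.34802653 -10.46495105] [ 0.91764308 -1.51638144  0.48930041] 11.121162143529803 [-0.91  0.76  0.69  2.03 -0.88  0.55 -1.24] [-80.4 135.7  50.1]
[351.1242474  252.73832487]
[346.37090293 241.67658086]
[341.25869659 239.92374881]
222 .=#%%##############%#-   -#*  ...  .  .    . ....:: =%%
223 ..=#%##############%%+   =@+   .  .  ...   . ....:: =%%
224 ...=#%%############%%%   =#.         . .    . ...-: =%#
225 ....=#%%###########%%#   :=.   .   . .. .   ... .--:+%%
226 .....=#%############%#:  :-    ..   .  .. .. . ..---#%#
227 ......-#%%##########%#-        .    .   .       .---+%%
228 .......=#%##########%#+  .. ..    .   .. ...   ..:-:=#%
229 ...... .+%###########%#  ..      ... . .  .  .....---+%
230 .....   =%###########%#:   . . .. .  .   ..    ...:-:=#
231 ...    :+%%##########%#+-:.     .....         .....---=
232   .    -#%###########%%%#*=   .     . .   .. ..::..:--:
233   .    -#%#############%%%#  . .  .  . . .   .::....:--
234     .  =%%##############%%%   . ..   .      :-:. ...:-:
235   .    =%%##############%%#   . ..  . .-   .-=. .....::
236 -.     =%%
[... 1205 characters left out ...]
...... =%%*-:---:-=*====================
257 =+*#%%%#+*=........:. =#*-:---:-==================-==+=
258 #%%%##*===:......:---:-=------:-===============-----=+=
259 %##*+=---=......:-====-------:-==============-----=====
260 *+=-----==......:--===------:-============------==++===
261 -------=--......:--====------===---====-------==+======
262 ---------: .....:----==----:-===-----------===+========
263 ---=-----.......:------==-::-===---------============++
264 ---====--.......::-------::::-=--------==+========+===+
265 --=-===--........::-------::---------==+===+===========
266 =======--.........::---:-----------==+=======+=========
267 =======-: .........::-::-======---=++=====+=+=+========
```

Request:
step_arm(
  series=[
    [[0,0,0,0,-0.03,0,1],[0,0,0,0,-0.04,0,1],[0,0,0,0,-0.04,0,1],[0,0,0,0,-0.04,0,1],[0,0,0,0,-0.04,0,1],[0,0,0,0,0,0,1]],
  ],
)

```text
clock: 26.9
eef_pos: [509.0, 231.7, 67.7]
tool_rot: [3.139, -0.101, -0.054]
force: [7.1, 0.8, -10.2]
width: 10.5
gripper_force: 58.8
```

Request:
step_arm(
  series=[
    [[0,0,0,0,-0.05,0,1],[0,0,0,0,-0.05,0,1],[0,0,0,0,-0.05,0,1],[0,0,0,0,-0.05,0,1],[0,0,0,0,-0.02,0,1],[0,0,0,0,0,0,1],[0,0,0,0,0,0,1]],
  ],
)

```text
clock: 27.6
eef_pos: [510.7, 264.3, 67.7]
tool_rot: [3.139, -0.101, -0.055]
force: [7.7, -1.2, -9.2]
width: 10.7
gripper_force: 58.9
```

```bash
python3 - <<'E'
from h import *
s=ctrl.read_state();print(s['force'],s['torque'],s['width'],s['qpos'].round(2),RR.inv().apply(s['eef_pos']-Q[:3]*1e3).round(1))
E
```

```text
[ 7.74057619 -1.1503742  -9.19811837] [-0.15426305 -1.29339512  0.49014203] 10.679367394101464 [-1.02  0.81  0.73  1.95 -0.85  0.62 -1.38] [-80.9 194.3  49.9]
```

Request:
step_arm(
  series=[
    [[0,0,0,0,-0.02,0,1],[0,0,0,0,0,0,1],[0,0,0,0,0,0,0.3],[0,0,0,0,0,0,0.3],[0,0,0,0,0,0,0.3],[0,0,0,0,0,0,0.3]],
  ],
)

```text
clock: 28.2
eef_pos: [508.0, 269.1, 68.0]
tool_rot: [-3.14, -0.095, -0.056]
force: [-0.2, 0.5, 0.4]
width: 60.0
gripper_force: 0.0
```

Request:
step_arm(
  series=[
    [[0,0,0,0,0,-0.1,0.3],[0,0,0,0,0,-0.2,0.3],[0,0,0,0,0,-0.2,0.3],[0,0,0,0,0,-0.2,0.3],[0,0,0,0,0,0,0.3],[0,0,0,0,0,0,0.3],[0,0,0,0,0,0,0.3]],
  ],
)

```text
clock: 28.9
eef_pos: [497.5, 269.7, 172.0]
tool_rot: [-3.14, -0.094, -0.055]
force: [-0.5, -0.1, 0.2]
width: 60.0
gripper_force: 0.0
```

```bash
python3 - <<'E'
from h import *
s=ctrl.read_state();print(s['clock'],s['force'],s['width'],s['eef_pos'])
p=shot('scene','s3.png');b=shot('top','t3.png')
for q in (p,b):
    for n in ('bolt_axis','bolt_grip','can_center','chock_grip'): print(n,[(np.round(e['centre']).tolist(),round(e['score'],2)) for e in ctrl.recognise(q,n)][:4])
    print(proj(q,W([-57,135,40])),proj(q,W([-57,197,40])))
# canister shift, scene: template match of middle of the can
a=cv2.imread('pics/s0.png');c=cv2.imread('pics/s3.png')
for (x0,y0,w,h) in ((255,210,60,40),(265,215,30,45)):
    t=a[y0:y0+h,x0:x0+w];r=cv2.matchTemplate(c[y0-12:y0+h+12,x0-12:x0+w+12],t,cv2.TM_CCOEFF_NORMED);print(cv2.minMaxLoc(r)[1:4:2])
g=c.astype(int).mean(2);f=lambda r:''.join(' .:-=+*#%@'[min(9,int(v/22))] for v in r)
for y in range(215,295,2): print(y,f(g[y,265:375]))
E
```

```text
28.9 [-0.5483543  -0.11536723  0.20880257] 59.9636187936772 [497.54623258 269.68756741 172.04194494]
bolt_axis [([348.0, 275.0], 0.89)]
bolt_grip [([350.0, 268.0], 0.66), ([218.0, 147.0], 0.44)]
can_center [([281.0, 242.0], 0.94)]
chock_grip [([235.0, 208.0], 0.65), ([304.0, 232.0], 0.53), ([320.0, 265.0], 0.23)]
[328.04594885 264.38285298] [342.91514482 278.7342709 ]
bolt_axis [([195.0, 210.0], 0.56)]
bolt_grip [([84.0, 229.0], 0.73)]
can_center []
chock_grip [([435.0, 286.0], 0.66), ([335.0, 201.0], 0.55)]
[204.72261735 211.96573151] [184.56631594 211.49516662]
(0.5954956412315369, (12, 12))
(0.990290641784668, (12, 12))
215 =+***++=-.:-===---+#%#############################################################%#-::      -#%#####%#+:  . -
217 **+=--=+*********++==#%###########################################################%#-:. .   .+%#######%%#    =
219 =:-=+**************+++*#%###########%%%%%%########################################%#+:      -#%########%#.   -
221 -+*****************++++++#%###%%%###*--:+#%#######################################%#*:   .:-*%%########%#-  ..
223 ++++*
[... 3430 characters left out ...]
=========*
283 --------=-----====--::...:-------=++*%#%#---:.......:-----:..:.............:::...::::.....:==============**%%#
285 -------=-====--:.....:--------+*#%######%#*=--:. .....:----:...:...:................:=+*+::===========*%%#####
287 ---------::....::--------=+*%###############*+--:.......:-----:......:.............:=++***+========*%%########
289 =--------:.::--------+*#%####################%%+--:.......:----.....................:-=++***+==+*%%###########
291 *==-------------=+*###########################%#*----.......:--:.........:............:-=++*****##############
293 #*+==------+++*%################################%#+---:.......:---:..:.:::::............:-=++*****############
```

The bolt is drawn, the canister hasn't moved and the chock is in place, with the robot clear. Handing in.

```bash
python3 -c "
from cell import ctrl
print(ctrl.finish_job())"
```

```text
the job is handed in; nothing more can be done
None
```

I handed the job in at about 29 s of the 61 s limit: the chock is against the canister's low side, the bolt is lifted and drawn about 60 mm of its 62 mm, and the canister did not move in the last picture. The hand-in returned no verdict.

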